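Swing the specimen jig to 45 degrees and pin it

TASK

The tilting jig with the clamped copper specimen is unlocked. Take the red-headed lock pin from its stand, put it in the bush above the index ring, and bring the cradle by its crank to the 45-degree notch (not the level one) so that the pin locks it there, pushed fully home until its red head sits on the bush. The notch has to be found by feel: swing gently, never force the cradle against the caught pin, and leave the loose things standing around where they are.

Things in the scene. Friction and masses are not known exactly. Their poses are not given: they have to be found in the camera images.
- jig: Blue and grey tilting jig, fixed: base 150 x 240 x 12 mm, two cheeks, a bridge over the index ring. Origin: centre of the underside; y along the trunnion axis from crank to ring, z up. The axis lies 100 mm above the worktop at x = 0. The bridge (140 mm along x, 34 along y, top 185 mm high) is at y = +85 mm.
- bush (a point): Centre of the upper mouth of the steel guide bush in the bridge, 185 mm above the worktop; a vertical round bore of 14 mm diameter right through, 35 mm long, open below. 5 mm beneath its lower end lies the rim of the index ring.
- cradle (a joint): Angle (rad) of the cradle about the trunnion axis: 0 = plate level; grows as the crank is drawn to the jig's -x side, which tips the plate's top face to -x; hard stops at -0.15 and 1.15. It stays where it is left; about 3 N at the crank grip move it. It carries the steel index ring, which turns with it under the bush. Caught by the pin it stops hard; over 15 N at the grip is then forcing it.
- rim_top (a point): Fixed point of the jig: top of the index ring's rim straight under the bush, 145 mm high. The ring (45 mm outer radius, 24 mm wide) has two brass-edged radial notches 15 mm wide, over 18 mm deep: level and 45 degrees. It is clamped by hand, so both come under the bush up to 0.10 rad before or after cradle angle 0 and 0.785: same shift for both, unknown, new each run.
- crank_grip (a point): Middle of the crank's black round grip, 14 mm in diameter and 70 mm long, parallel to the trunnion axis (jig y), 120 mm from the axis at jig y = -140 mm; it turns with the cradle and is straight above the axis at cradle angle 0.60 rad, farther along jig +x at smaller angles. The crank arm meets it at jig y = -101 mm.
- lock_pin: Loose steel lock pin of 0.12 kg with a red round head, 98 mm long, upright in its stand. Origin: middle of the lower tip; z along the pin toward the head. Shank 12 mm in diameter, 58 mm long, tip tapered over the last 6 mm to 5 mm diameter; head 26 mm in diameter, 40 mm tall (58 to 98 mm above the tip).
- pin_shoulder (a point): On the pin's axis at the underside of the red head, 58 mm above the tip; on the top of the bush when the pin is fully home, about 18 mm above it when the pin, let go in the bush, rests on the plain rim. It falls in by itself when a notch is swung under it slowly (20 mm/s at the crank grip). Side load from the crank can hold it short of home until the crank is let go or eased. Play of the cradle with the pin in: 0.06 rad to either side.
- pin_stand: Fixed aluminium pin stand: block 46 x 46 mm on a foot 80 x 80 x 8 mm, 70 mm high, with a vertical 17 mm bore in which the pin stands, head on the block. Origin: centre of the underside.
- weight_500: Bystander, loose: brass-coloured knobbed weight, 38 x 38 x 62 mm; origin at the centre of its underside.
- weight_200: Bystander, loose: brass-coloured knobbed weight, 29 x 29 x 48 mm; origin at the centre of its underside.
- vial_c: Bystander, loose: pale green vial with a white cap, 26 x 26 x 58 mm; origin at the centre of its underside.
- marker: Bystander, loose: red and white marker pen lying flat, 17 x 135 x 16 mm; origin at the centre of its underside.
Things that resemble listed ones, but are neither listed nor needed, are in the scene too. What is shaped like the lock_pin but purple is not meant.

How it is judged:
At the end, for the whole second after the job is handed in: The cradle is locked at the 45-degree notch (cradle angle between 0.60 and 0.97 rad, the ring's clocking and play included), with the lock pin upright in the bush (within 0.08 rad, shoulder within 4 mm of the bush's axis), fully home (shoulder within 3 mm of the bush's top), at rest (value of joint cradle between 0.6 and 0.97 rad and z of pin_shoulder in the frame of bush between -0.003 and 0.003 m and horizontal distance between pin_shoulder and bush below 0.004 m and angle between lock_pin's own z axis and vertical below 0.08 rad and linear speed of lock_pin below 0.01 m/s); the robot touches nothing.
It fails at once if the cradle is forced against the caught pin (over 40 N between ring and pin, about 15 N at the crank grip) (contact force between lock_pin and index_ring above 40 N and z of pin_shoulder in the frame of bush below 0.012 m).
It fails at once if a loose bystander is moved by more than 30 mm (distance of any of weight_500, weight_200, vial_c, marker from where it was at the start of the episode above 0.03 m).
It also fails if it takes over 58 s, if anything falls off the work surface, if the arm or the gripper's body presses on something with over 40 N, if the wrist force passes 120 N, or if a joint passes its speed limit or range.

ROBOT

A 6-joint arm with a two-finger parallel gripper is mounted at the origin on a cart in front of the work surface, level with it; the furniture and walls round the work are solid. World frame = base frame: x ahead of the robot, y to its left, z up, the work surface at z = 0. Lengths are in m, angles in rad, forces in N, time in s.
With the tool pointing down it reaches from about 0.3 to 0.875 m from the base axis. Payload 6.4 kg.
Tool frame: the origin (TCP) lies at the centre of the arm's flange, where the gripper is bolted on; the fingertips stand 173 mm ahead of it and the grasp point (between the pads) lies 155 mm ahead of it; z points along the fingers, x is the direction in which the jaws open and shut, and the axes are right-handed (so a half turn about z gives the same grasp; the last joint's range is limited). The gripper opens to 85 mm and grips with 20 to 120 N. Pads are 22 mm wide; open, the fingers measure 114 mm over their backs; the gripper's body (76 mm by 85 mm) begins 54 mm behind the grasp point. The pads swing forward as they close: fully open they stand 13 mm farther back than shut.
Start: joints at [-1.525, 0.181, 1.607, -0, 1.354, -0.206], TCP at [0.143, -0.557, 0.405] pointing down, gripper open.
Joint ranges: [-2.99, 2.99], [-0.89, 2.07], [0.3, 2.58], [-1.14, 4.28], [0, 2.63], [-3.12, 3.12]. Speed limits (rad/s): [2.57, 2.57, 3.01, 3.14, 3.14, 3.14].

INTERFACE

Orientations are given as a unit quaternion [w, x, y, z].
In Python, from bench import ctrl gives the robot as it stands. The module is installed in compiled form; this text tells all that it offers.
- The arm moves only by the tool move_arm, never from a script. Its argument "moves" is a list of rows, each an object of numbers: "gripper": the opening in per cent of the stroke, from 0 (shut) to 100 (fully open); "x", "y", "z": the shift along the tool's x, y, z in cm; "roll": the turn about the tool's z in degrees. In form: [{"gripper": .., "x": .., "y": .., "z": .., "roll": ..}, ...]. A call has 1 to 5 rows; each row shifts and turns the commanded pose from where the row before left it, along the tool's axes as they then stand; what a row does not reach is not made up. A row lasts 1/8 s, in which the tool goes at most 62.5 mm and 10.7 degrees, less where a joint would pass 70% of its speed; a pose out of reach is approached as far as the arm can. A call is refused whole if a number of a shift passes 6.25 or a number of a turn 10.7, either way. A call with a gripper value outside its range is refused whole. The fingers move at their own pace and stop on an object; the grip force is fixed at half the most. Time passes only in rows, so rows that do not move let the fingers close. It gives the time, the measured TCP pose, the force and the opening at its end, in the units of the state.
- ctrl.get_obs(): the state, without advancing time (a new reading comes with each control period).
- ctrl.camera(name): name is "scene" or "top"; returns a dict with "img" (400x640x3 uint8, red, green, blue), "fx", "fy", "cx", "cy" (pixels), "D" ([k1, k2, p1, p2, k3] as OpenCV has them; the pictures are not rectified), "world_from_camera" (4x4, takes a point from camera to world coordinates). Camera axes: x right, y up, looking along -z (the intrinsics and any distortion apply to the point x, -y, -z); pixel columns grow to the right and rows downward; lengths in m; the calibration is good to about 2 mm. A picture is of the moment at which its call begins. There is no depth.
- ctrl.hand_in(): hands the job in, once; it reports no verdict.
The state is a dict: "time_s": time; "q": joint angles; "dq": joint speeds; "joint_efforts": joint torques, N m; "eef_pos": TCP position; "eef_rot": TCP orientation; "wrist_force": force on the tool from outside, world axes, zero at the start; "torque": the same for the moment, N m; "opening": opening from 0.0 (shut) to 1.0 (fully open).
Only numpy, scipy, OpenCV 4.12 (cv2) and the standard library are available. Lean on these libraries where they do the work, as an engineer would, in place of code of your own. Each camera call takes 0.05 s, during which the arm holds its last target. There are 200 camera calls.

## Working session

There is one attempt and no reset: what is moved stays moved. The work goes in short steps, Python scripts to look and compute and a tool call to move; the robot and the scene stay as the last step left them, time stands still between calls to the robot, and variables do not carry over. Pictures are saved under pics/ and viewed, about 8 in all and at most 12, crops included, and the job is handed in when it is done.

Besides the shell and the picture viewer there is one more tool, called as name(argument=value, ...) on one line, values as JSON. move_arm: Moves the arm, as the interface text tells. Its arguments: {"type":"object","properties":{"moves":{"type":"array","items":{"type":"object","properties":{"gripper":{"type":"number"},"x":{"type":"number"},"y":{"type":"number"},"z":{"type":"number"},"roll":{"type":"number"}}}}},"required":["moves"]}

```bash
mkdir -p pics
cat > h.py <<'E'
import numpy as np, cv2
from bench import ctrl
from scipy.spatial.transform import Rotation as R
def cam(n):
    c=ctrl.camera(n); c['K']=np.array([[c['fx'],0,c['cx']],[0,c['fy'],c['cy']],[0,0,1.]]); return c
def ray(c,uv):
    p=cv2.undistortPoints(np.array([[uv]],float),c['K'],np.array(c['D'],float))[0,0]
    T=np.array(c['world_from_camera']); d=T[:3,:3]@np.array([p[0],-p[1],-1]); return T[:3,3],d
def atz(c,uv,z):
    o,d=ray(c,uv); return o+d*(z-o[2])/d[2]
def proj(c,P):
    T=np.linalg.inv(np.array(c['world_from_camera'])); P=np.atleast_2d(P)@T[:3,:3].T+T[:3,3]
    q=P*[1,-1,-1]; return cv2.projectPoints(q,np.zeros(3),np.zeros(3),c['K'],np.array(c['D'],float))[0][:,0]
def save(c,n,box=None,s=1):
    im=c['img'][...,::-1]
    if box: im=im[box[1]:box[3],box[0]:box[2]]
    cv2.imwrite('pics/'+n,cv2.resize(im,None,fx=s,fy=s,interpolation=cv2.INTER_CUBIC))
def st():
    o=ctrl.get_obs(); q=o['eef_rot']; M=R.from_quat([q[1],q[2],q[3],q[0]]).as_matrix()
    return o,np.array(o['eef_pos']),M
E
python3 - <<'E'
from h import *
for n in('scene','top'):
    c=cam(n); save(c,n+'0.png',s=1.25); print(n,np.round(c['world_from_camera'],3).tolist(),c['fx'],c['D'])
o,p,M=st();print(p,M.round(3),o['opening'],o['time_s'])
E
```

```text
scene [[-0.759, 0.461, -0.46, -0.04], [-0.651, -0.516, 0.556, 0.688], [0.019, 0.722, 0.692, 1.0], [0.0, 0.0, 0.0, 1.0]] 480.59702814546876 [0.03008917 0.         0.         0.         0.        ]
top [[0.022, 0.979, -0.204, 0.24], [-1.0, 0.022, -0.0, -0.01], [0.004, 0.204, 0.979, 1.511], [0.0, 0.0, 0.0, 1.0]] 449.1042177321254 [-0.09605816  0.          0.          0.          0.        ]
[ 0.14324534 -0.55662771  0.40386125] [[ 0.249 -0.968 -0.   ]
 [-0.968 -0.249  0.002]
 [-0.002 -0.    -1.   ]] 1.0023508461822828 0.1
```

View pics/scene0.png

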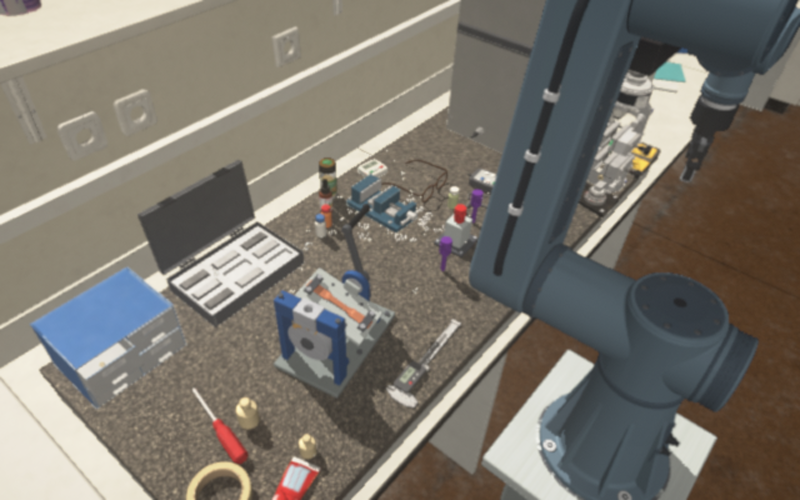

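View pics/top0.png

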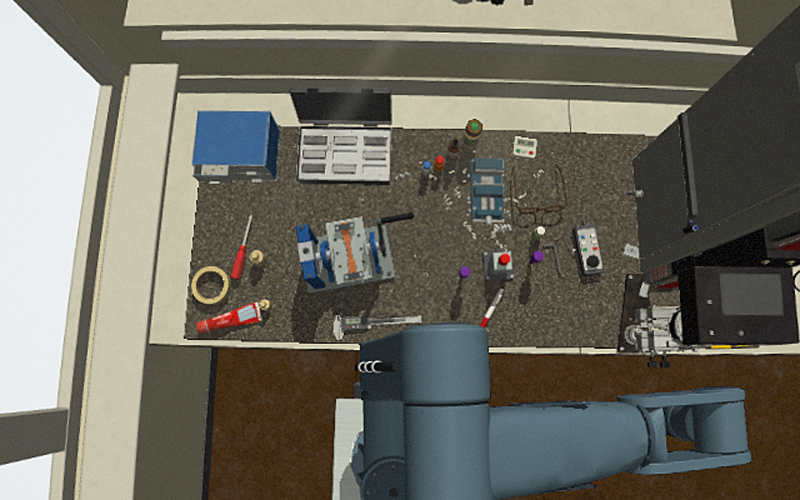

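The red-headed pin in the grey stand is at about top (504,258) and scene (460,213) in the 1.25x views. The two purple pins at top (464,272) and (538,256) are decoys. The crank grip is at top (398,216), and the bridge with the bush is at top (307,255). I'll check these in one enlarged crop.

Run:
```python
from h import *
t=cam('top'); s=cam('scene')
def cr(c,b,w,h): return cv2.resize(c['img'][b[1]:b[3],b[0]:b[2],::-1],(w,h),interpolation=cv2.INTER_CUBIC)
a=cr(t,(225,160,345,240),480,320) # x4
b=cr(t,(350,160,430,240),320,320)
d=cr(s,(210,165,330,325),210,280);d=cr(s,(210,160,330,320),210,280)
e=cr(s,(340,130,410,225),206,280)
f=np.zeros((280,384,3),np.uint8)
cv2.imwrite('pics/c1.png',np.vstack([np.hstack([a,b]),np.hstack([d,e,f])]))
```

```text
(no output)
```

View pics/c1.png

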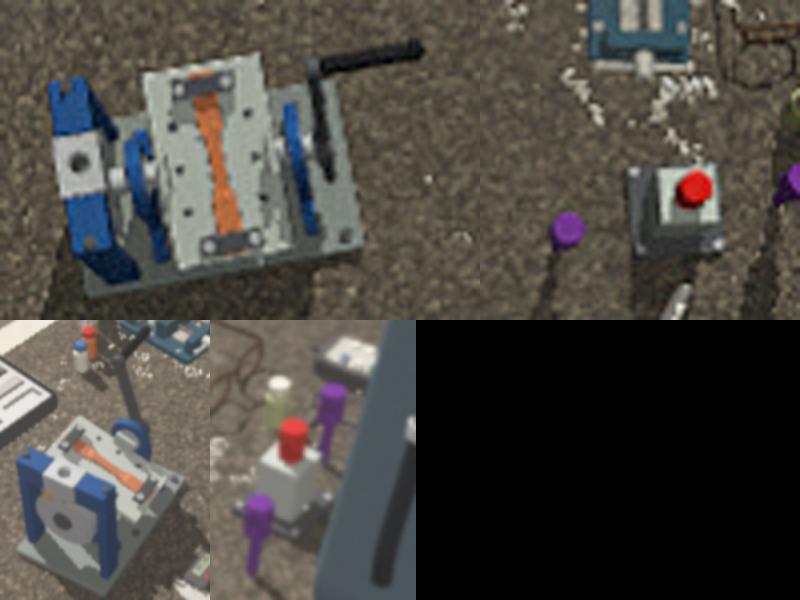

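```bash
cat > fit.py <<'E'
from h import *
from scipy.optimize import least_squares
t=cam('top'); s=cam('scene')
hsv=lambda c:cv2.cvtColor(c['img'],cv2.COLOR_RGB2HSV)
def red(c,b):
    H=hsv(c)[b[1]:b[3],b[0]:b[2]]; m=((H[...,0]<8)|(H[...,0]>172))&(H[...,1]>150)&(H[...,2]>90)
    ys,xs=np.nonzero(m); return np.array([xs.mean()+b[0],ys.mean()+b[1]]),(xs.min()+b[0],xs.max()+b[0],ys.min()+b[1],ys.max()+b[1])
rt,bt=red(t,(390,195,420,220)); rs,bs=red(s,(355,158,382,182)); print(rt,bt,rs,bs)
# pin head centre z=.09 : fit axis xy
f=lambda p:np.r_[proj(t,[p[0],p[1],.094])[0]-rt, proj(s,[p[0],p[1],.09])[0]-rs]
r=least_squares(f,[.4,-.1]); print('pin',r.x,r.fun, 'top-only',atz(t,rt,.105))
def P(p,loc):
    c,si=np.cos(p[2]),np.sin(p[2]); x,y,z=loc; return [p[0]+c*x-si*y,p[1]+si*x+c*y,z]
def grip(p,y): a=.6-p[3]; return P(p,(.12*np.sin(a),y,.1+.12*np.cos(a)))
obs=[(t,lambda p:P(p,(0,.085,.185)),(245,200.25)),(s,lambda p:P(p,(0,.085,.185)),(247.1,245.7)),
(t,lambda p:P(p,(-.075,.12,.012)),(248,233.5)),(t,lambda p:P(p,(-.075,-.12,.012)),(315.5,221.2)),
(t,lambda p:grip(p,-.105),(303.75,177)),(t,lambda p:grip(p,-.175),(330,171.75)),(s,lambda p:grip(p,-.175),(292.9,165.7)),(s,lambda p:grip(p,-.105),(277.4,182.9))]
F=lambda p:np.concatenate([(proj(c,g(p))[0]-uv) for c,g,uv in obs])
r=least_squares(F,[.4,.25,0.1,0.1],loss='soft_l1'); p=r.x; print('jig',p,'\n',F(p).reshape(-1,2).round(1))
print('bush',P(p,(0,.085,.185)),'grip',grip(p,-.14),'top-only bush',atz(t,(245,200.25),.185))
for ang in (.6,.785): q=p.copy();q[3]=ang;print(ang,grip(q,-.14))
E
python3 fit.py
```

```text
[403.6  206.54] (np.int64(400), np.int64(407), np.int64(203), np.int64(210)) [367.73195876 169.89690722] (np.int64(364), np.int64(372), np.int64(164), np.int64(177))
pin [ 0.51553585 -0.27636475] [-0.03877966  0.15671465 -0.0833562  -0.16802008] top-only [ 0.51391055 -0.27443276  0.105     ]
jig [0.52407773 0.13781921 0.2054733  0.32502473] 
 [[-0.4  0. ]
 [ 0.1 -0.6]
 [-2.   0.5]
 [ 0.7 -0. ]
 [ 0.5 -0.7]
 [-2.7  0.5]
 [-0.4  0.2]
 [ 1.  -1.4]]
bush [np.float64(0.506735132997608), np.float64(0.22103119026025253), 0.185] grip [np.float64(0.5845393834141027), np.float64(0.0074120527664877645), np.float64(0.2154918296397949)] top-only bush [0.50689212 0.21972347 0.185     ]
0.6 [np.float64(0.5526420016195014), np.float64(0.0007641718182437585), np.float64(0.22)]
0.785 [np.float64(0.5310327458899202), np.float64(-0.003739513167422659), np.float64(0.2179523500756278)]
```

```bash
cat > plan.py <<'E'
from h import *
import sys
def plan(x,y,z,yaw,n,tail=0):
    o,p,M=st(); T=np.array([x,y,z]); d=T-p
    y0=np.degrees(np.arctan2(M[1,0],M[0,0])); dy=(yaw-y0+180)%360-180
    print('t',o['time_s'],'pos',p.round(4),'yaw',round(y0,2),'z',M[:,2].round(3),'F',np.round(o['wrist_force'],1),'op',round(o['opening'],3),'d',d.round(4),'dyaw',round(dy,1))
    Mc=M.copy()
    for i in range(n):
        v=Mc.T@(d/n)*100
        print('{"x":%.2f,"y":%.2f,"z":%.2f,"roll":%.1f}'%(*v,-dy/n),end=',\n'if i%5==4 else ',')
        Mc=Mc@R.from_euler('z',-dy/n,degrees=True).as_matrix()
    print()
if __name__=='__main__': a=list(map(float,sys.argv[1:])); plan(*a[:4],int(a[4]))
E
python3 plan.py .515 -.2755 .36 11.75 10
```

```text
t 0.3 pos [ 0.1433 -0.5568  0.4044] yaw -75.57 z [-0.     0.001 -1.   ] F [0.2 0.3 0.5] op 0.997 d [ 0.3717  0.2813 -0.0444] dyaw 87.3
{"x":-1.80,"y":-4.30,"z":0.45,"roll":-8.7},{"x":-1.12,"y":-4.52,"z":0.45,"roll":-8.7},{"x":-0.42,"y":-4.64,"z":0.45,"roll":-8.7},{"x":0.29,"y":-4.65,"z":0.45,"roll":-8.7},{"x":0.99,"y":-4.56,"z":0.45,"roll":-8.7},
{"x":1.67,"y":-4.35,"z":0.45,"roll":-8.7},{"x":2.31,"y":-4.05,"z":0.45,"roll":-8.7},{"x":2.90,"y":-3.65,"z":0.45,"roll":-8.7},{"x":3.42,"y":-3.17,"z":0.45,"roll":-8.7},{"x":3.86,"y":-2.61,"z":0.45,"roll":-8.7},
```

move_arm(moves=[{"x":-1.8,"y":-4.3,"z":0.45,"roll":-8.7},{"x":-1.1,"y":-4.5,"z":0.45,"roll":-8.7},{"x":-0.4,"y":-4.6,"z":0.45,"roll":-8.7},{"x":0.3,"y":-4.65,"z":0.45,"roll":-8.7},{"x":1.0,"y":-4.55,"z":0.45,"roll":-8.7}])

```text
validation failed for argument at $.mo...
```

move_arm(moves=[{"x":1.7,"y":-4.35,"z":0.45,"roll":-8.7},{"x":2.3,"y":-4.05,"z":0.45,"roll":-8.7},{"x":2.9,"y":-3.65,"z":0.45,"roll":-8.7},{"x":3.4,"y":-3.2,"z":0.45,"roll":-8.7},{"x":3.9,"y":-2.6,"z":0.45,"roll":-8.7}])

```text
validation failed for argument at $.mo...
```

```bash
python3 plan.py .515 -.2755 .252 11.75 4
```

```text
t 0.3 pos [ 0.1433 -0.5568  0.4044] yaw -75.57 z [-0.     0.001 -1.   ] F [0.2 0.3 0.5] op 0.997 d [ 0.3717  0.2813 -0.1524] dyaw 87.3
{"x":-4.49,"y":-10.75,"z":3.81,"roll":-21.8},{"x":-0.17,"y":-11.65,"z":3.81,"roll":-21.8},{"x":4.17,"y":-10.88,"z":3.81,"roll":-21.8},{"x":7.92,"y":-8.55,"z":3.81,"roll":-21.8},
```

Validation failed, probably because every row needs all five fields, so I'll include the gripper value each time.

move_arm(moves=[{"gripper":100,"x":-1.8,"y":-4.3,"z":0.45,"roll":-8.7},{"gripper":100,"x":-1.1,"y":-4.5,"z":0.45,"roll":-8.7},{"gripper":100,"x":-0.4,"y":-4.6,"z":0.45,"roll":-8.7},{"gripper":100,"x":0.3,"y":-4.65,"z":0.45,"roll":-8.7},{"gripper":100,"x":1.0,"y":-4.55,"z":0.45,"roll":-8.7}])

```text
time_s: 0.92
eef_pos: [0.3301, -0.4164, 0.3822]
eef_rot: [0.0, 0.962, -0.274, 0.0]
wrist_force: [0.3, -0.3, 0.3]
opening: 1.0
```

move_arm(moves=[{"gripper":100,"x":1.7,"y":-4.35,"z":0.45,"roll":-8.7},{"gripper":100,"x":2.3,"y":-4.05,"z":0.45,"roll":-8.7},{"gripper":100,"x":2.9,"y":-3.65,"z":0.45,"roll":-8.7},{"gripper":100,"x":3.4,"y":-3.2,"z":0.45,"roll":-8.7},{"gripper":100,"x":3.9,"y":-2.6,"z":0.45,"roll":-8.7}])

```text
time_s: 1.55
eef_pos: [0.517, -0.2764, 0.3596]
eef_rot: [0.0, 0.995, 0.102, 0.0]
wrist_force: [1.1, -0.2, -0.0]
opening: 0.996
```

```bash
python3 plan.py .515 -.2755 .252 11.75 4
```

```text
t 1.55 pos [ 0.517  -0.2764  0.3596] yaw 11.72 z [ 0. -0. -1.] F [ 1.1 -0.2 -0. ] op 0.996 d [-0.002   0.0009 -0.1076] dyaw 0.0
{"x":-0.05,"y":-0.03,"z":2.69,"roll":-0.0},{"x":-0.05,"y":-0.03,"z":2.69,"roll":-0.0},{"x":-0.05,"y":-0.03,"z":2.69,"roll":-0.0},{"x":-0.05,"y":-0.03,"z":2.69,"roll":-0.0},
```

move_arm(moves=[{"gripper":100,"x":-0.1,"y":-0.05,"z":3.5,"roll":0},{"gripper":100,"x":-0.05,"y":-0.05,"z":3.5,"roll":0},{"gripper":100,"x":0,"y":0,"z":2.5,"roll":0},{"gripper":100,"x":0,"y":0,"z":1.3,"roll":0},{"gripper":100,"x":0,"y":0,"z":0,"roll":0}])

```text
time_s: 2.17
eef_pos: [0.514, -0.2767, 0.251]
eef_rot: [-0.001, 0.995, 0.1, -0.001]
wrist_force: [0.5, 0.1, 0.9]
opening: 1.004
```

Run:
```python
from h import *
t=cam('top'); s=cam('scene')
a=cv2.resize(t['img'][150:260,340:470,::-1],(390,330)); b=cv2.resize(s['img'][100:230,310:440,::-1],(390,390))
cv2.imwrite('pics/g1.png',np.hstack([cv2.copyMakeBorder(a,0,60,0,0,0),b])); print(ctrl.get_obs()['wrist_force'])
```

```text
[0.69231081 0.05200149 0.38969453]
```

View pics/g1.png

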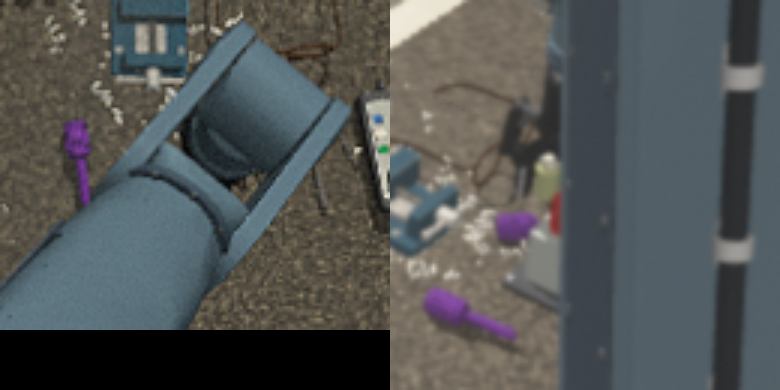

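The view is mostly blocked by the arm. The open jaws straddle the stand, with a sliver of red head at (556,212). The two purple decoys have toppled away from the gripper. Next I'll grip.

move_arm(moves=[{"gripper":0,"x":0,"y":0,"z":0,"roll":0},{"gripper":0,"x":0,"y":0,"z":0,"roll":0},{"gripper":0,"x":0,"y":0,"z":0,"roll":0},{"gripper":0,"x":0,"y":0,"z":0,"roll":0},{"gripper":0,"x":0,"y":0,"z":0,"roll":0}])

```text
time_s: 2.9
eef_pos: [0.5144, -0.2769, 0.2523]
eef_rot: [0.0, 0.995, 0.1, 0.0]
wrist_force: [-0.9, 0.2, 5.3]
opening: 0.286
```

move_arm(moves=[{"gripper":0,"x":0,"y":0,"z":-2,"roll":0},{"gripper":0,"x":0,"y":0,"z":-5,"roll":0},{"gripper":0,"x":0,"y":0,"z":-6,"roll":0},{"gripper":0,"x":0,"y":0,"z":-6,"roll":0},{"gripper":0,"x":0,"y":0,"z":-5,"roll":0}])

```text
time_s: 3.52
eef_pos: [0.5139, -0.2764, 0.4955]
eef_rot: [0.001, 0.995, 0.1, 0.001]
wrist_force: [0.9, -0.1, -1.4]
opening: 0.288
```

```bash
python3 plan.py .507 .2205 .49 11.75 12
```

```text
t 3.525 pos [ 0.5139 -0.2764  0.4955] yaw 11.43 z [ 0.002 -0.002 -1.   ] F [ 0.9 -0.1 -1.4] op 0.288 d [-0.0069  0.4969 -0.0055] dyaw 0.3
{"x":0.76,"y":-4.07,"z":0.04,"roll":-0.0},{"x":0.77,"y":-4.07,"z":0.04,"roll":-0.0},{"x":0.77,"y":-4.07,"z":0.04,"roll":-0.0},{"x":0.77,"y":-4.07,"z":0.04,"roll":-0.0},{"x":0.77,"y":-4.07,"z":0.04,"roll":-0.0},
{"x":0.77,"y":-4.07,"z":0.04,"roll":-0.0},{"x":0.78,"y":-4.07,"z":0.04,"roll":-0.0},{"x":0.78,"y":-4.07,"z":0.04,"roll":-0.0},{"x":0.78,"y":-4.07,"z":0.04,"roll":-0.0},{"x":0.78,"y":-4.07,"z":0.04,"roll":-0.0},
{"x":0.78,"y":-4.07,"z":0.04,"roll":-0.0},{"x":0.79,"y":-4.07,"z":0.04,"roll":-0.0},
```

move_arm(moves=[{"gripper":0,"x":0.5,"y":-2.5,"z":0,"roll":0},{"gripper":0,"x":0.9,"y":-5,"z":0,"roll":0},{"gripper":0,"x":0.95,"y":-5,"z":0,"roll":0},{"gripper":0,"x":0.95,"y":-5,"z":0,"roll":0},{"gripper":0,"x":0.95,"y":-5,"z":0,"roll":0}])

```text
time_s: 4.15
eef_pos: [0.5103, -0.0454, 0.4906]
eef_rot: [-0.001, 0.995, 0.1, -0.001]
wrist_force: [-0.9, 0.2, -0.6]
opening: 0.282
```

move_arm(moves=[{"gripper":0,"x":0.95,"y":-5,"z":0,"roll":0},{"gripper":0,"x":0.95,"y":-5,"z":0,"roll":0},{"gripper":0,"x":0.95,"y":-5,"z":0,"roll":0},{"gripper":0,"x":0.95,"y":-5,"z":0,"roll":0},{"gripper":0,"x":0.95,"y":-5,"z":0,"roll":0}])

```text
time_s: 4.78
eef_pos: [0.507, 0.2088, 0.4907]
eef_rot: [0.0, 0.995, 0.1, -0.001]
wrist_force: [-0.7, -0.1, -1.7]
opening: 0.285
```

```bash
python3 plan.py .507 .2205 .45 11.75 1
python3 - <<'E'
from h import *
t=cam('top'); s=cam('scene')
a=cv2.resize(t['img'][140:250,210:340,::-1],(390,330)); b=cv2.resize(s['img'][120:330,180:310,::-1],(390,630))
cv2.imwrite('pics/g2.png',np.hstack([cv2.copyMakeBorder(a,0,270,0,0,0),b])[:600])
E
```

```text
t 4.775 pos [0.507  0.2088 0.4907] yaw 11.46 z [-0.002 -0.    -1.   ] F [-0.7 -0.1 -1.7] op 0.285 d [-0.      0.0117 -0.0407] dyaw 0.3
{"x":0.24,"y":-1.15,"z":4.07,"roll":-0.3},Traceback (most recent call last):
  File "<stdin>", line 4, in <module>
    return _nx.concatenate(arrs, 1, dtype=dtype, casting=casting)
           ~~~~~~~~~~~~~~~^^^^^^^^^^^^^^^^^^^^^^^^^^^^^^^^^^^^^^^
ValueError: all the input array dimensions except for the concatenation axis must match exactly, but along dimension 0, the array at index 0 has size 600 and the array at index 1 has size 630
```

move_arm(moves=[{"gripper":0,"x":0.25,"y":-1.15,"z":2,"roll":-0.3},{"gripper":0,"x":0,"y":0,"z":2.5,"roll":0},{"gripper":0,"x":0,"y":0,"z":0,"roll":0}])

```text
time_s: 5.25
eef_pos: [0.5072, 0.2182, 0.4438]
eef_rot: [0.0, 0.995, 0.102, -0.003]
wrist_force: [0.4, -0.7, -1.0]
opening: 0.286
```

```bash
python3 plan.py .507 .2205 .43 11.75 1
python3 - <<'E'
from h import *
s=cam('scene'); o,p,M=st()
uv=proj(s,[[.507,.2205,.185],p-[0,0,.24],p-[0,0,.182]]);print(uv.round(1))
im=s['img'][170:300,190:310,::-1]
cv2.imwrite('pics/g2.png',cv2.resize(im,None,fx=4.6,fy=4.6,interpolation=cv2.INTER_CUBIC))
E
```

```text
t 5.25 pos [0.5072 0.2182 0.4438] yaw 11.74 z [-0.006 -0.001 -1.   ] F [ 0.4 -0.7 -1. ] op 0.286 d [-0.0002  0.0023 -0.0138] dyaw 0.0
{"x":0.03,"y":-0.23,"z":1.38,"roll":-0.0},
[[247.3 244.9]
 [247.2 238. ]
 [245.6 219.7]]
```

View pics/g2.png

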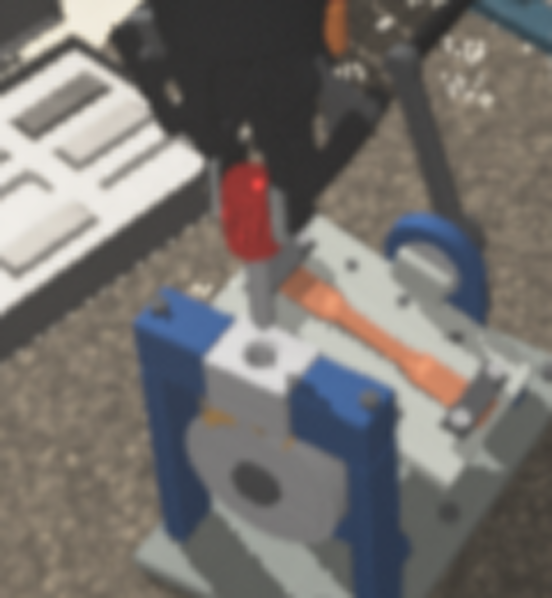

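move_arm(moves=[{"gripper":0,"x":0.05,"y":-0.2,"z":1.2,"roll":0},{"gripper":0,"x":0,"y":0,"z":0.8,"roll":0},{"gripper":0,"x":0,"y":0,"z":0.7,"roll":0},{"gripper":0,"x":0,"y":0,"z":0,"roll":0}])

```text
time_s: 5.8
eef_pos: [0.5083, 0.2203, 0.4189]
eef_rot: [0.0, 0.995, 0.102, -0.001]
wrist_force: [-1.8, -1.3, -1.2]
opening: 0.287
```

```bash
python3 plan.py .507 .2205 .387 11.75 1
```

```text
t 5.8 pos [0.5083 0.2203 0.4189] yaw 11.72 z [-0.002 -0.001 -1.   ] F [-1.8 -1.3 -1.2] op 0.287 d [-0.0013  0.0002 -0.0319] dyaw 0.0
{"x":-0.12,"y":-0.04,"z":3.19,"roll":-0.0},
```

move_arm(moves=[{"gripper":0,"x":-0.15,"y":0,"z":0.5,"roll":0},{"gripper":0,"x":0,"y":0,"z":0.7,"roll":0},{"gripper":0,"x":0,"y":0,"z":0,"roll":0}])

```text
time_s: 6.18
eef_pos: [0.507, 0.2201, 0.4069]
eef_rot: [-0.0, 0.995, 0.102, -0.0]
wrist_force: [0.5, 0.4, -0.7]
opening: 0.291
```

```bash
python3 plan.py .507 .2205 .387 11.75 1
```

```text
t 6.175 pos [0.507  0.2201 0.4069] yaw 11.72 z [-0.001 -0.    -1.   ] F [ 0.5  0.4 -0.7] op 0.291 d [ 0.      0.0004 -0.0199] dyaw 0.0
{"x":0.01,"y":-0.03,"z":1.99,"roll":-0.0},
```

Forces are small, so the pin is sliding freely in the bush. I'll lower it until it almost touches the rim, then release.

move_arm(moves=[{"gripper":0,"x":0,"y":0,"z":0.7,"roll":0},{"gripper":0,"x":0,"y":0,"z":0.7,"roll":0},{"gripper":0,"x":0,"y":0,"z":0.4,"roll":0},{"gripper":0,"x":0,"y":0,"z":0,"roll":0}])

```text
time_s: 6.68
eef_pos: [0.5071, 0.2202, 0.3892]
eef_rot: [-0.0, 0.995, 0.102, -0.0]
wrist_force: [0.5, -0.3, -1.0]
opening: 0.289
```

move_arm(moves=[{"gripper":60,"x":0,"y":0,"z":0,"roll":0},{"gripper":60,"x":0,"y":0,"z":0,"roll":0},{"gripper":60,"x":0,"y":0,"z":-3,"roll":0},{"gripper":60,"x":0,"y":0,"z":-6,"roll":0},{"gripper":60,"x":0,"y":0,"z":-6,"roll":0}])

```text
time_s: 7.3
eef_pos: [0.5069, 0.2201, 0.5414]
eef_rot: [-0.0, 0.995, 0.102, -0.0]
wrist_force: [1.0, -0.3, -0.4]
opening: 0.599
```

```bash
python3 plan.py .5845 .0074 .45 11.75 5
cat > pin.py <<'E'
from h import *
s=cam('scene'); H=cv2.cvtColor(s['img'],cv2.COLOR_RGB2HSV)[195:255,225:270]
m=((H[...,0]<8)|(H[...,0]>172))&(H[...,1]>150)&(H[...,2]>70); ys,xs=np.nonzero(m)
print('red n',len(ys),'c',(xs.mean()+225).round(2) if len(xs) else None,(ys.mean()+195).round(2) if len(xs) else None,'rows',ys.min()+195,ys.max()+195)
print('pred head centre  z+18:',proj(s,[.507,.2205,.223]).round(1),'home',proj(s,[.507,.2205,.205]).round(1))
E
python3 pin.py; python3 -c "
from h import *
s=cam('scene');save(s,'g3.png',(190,130,310,300),3.5)"
```

```text
t 7.3 pos [0.5069 0.2201 0.5414] yaw 11.73 z [-0.  0. -1.] F [ 1.  -0.3 -0.4] op 0.599 d [ 0.0776 -0.2127 -0.0914] dyaw 0.0
{"x":0.66,"y":4.48,"z":1.83,"roll":-0.0},{"x":0.66,"y":4.48,"z":1.83,"roll":-0.0},{"x":0.65,"y":4.48,"z":1.83,"roll":-0.0},{"x":0.65,"y":4.48,"z":1.83,"roll":-0.0},{"x":0.65,"y":4.48,"z":1.83,"roll":-0.0},

red n 174 c 246.7 234.53 rows 226 244
pred head centre  z+18: [[246.2 233.4]] home [[246.8 238.9]]
```

View pics/g3.png

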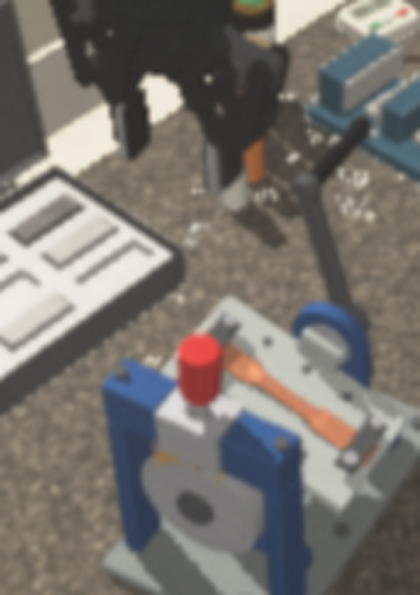

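The pin stands in the bush, with its head centre at scene (246.7,234.5). That matches the predicted 18 mm rest on the plain rim. Now to the crank.

move_arm(moves=[{"gripper":45,"x":0.65,"y":4.5,"z":0,"roll":0},{"gripper":45,"x":0.65,"y":4.5,"z":1,"roll":0},{"gripper":45,"x":0.65,"y":4.5,"z":2.5,"roll":0},{"gripper":45,"x":0.65,"y":4.5,"z":2.8,"roll":0},{"gripper":45,"x":0.65,"y":4.5,"z":2.8,"roll":0}])

```text
time_s: 8.02
eef_pos: [0.585, 0.0051, 0.4479]
eef_rot: [0.0, 0.995, 0.102, 0.0]
wrist_force: [-0.1, 0.5, -0.4]
opening: 0.45
```

```bash
python3 plan.py .5845 .0074 .37 11.75 2; python3 -c "
from h import *
t=cam('top');s=cam('scene')
a=cv2.resize(t['img'][140:240,250:370,::-1],(360,300));b=cv2.resize(s['img'][110:210,240:340,::-1],(400,400))
cv2.imwrite('pics/g4.png',np.hstack([cv2.copyMakeBorder(a,0,100,0,0,0),b]))
o,p,M=st();print(proj(s,[p-[0,0,.155],[.5845,.0074,.2155]]))"
```

```text
t 8.025 pos [0.585  0.0051 0.4479] yaw 11.73 z [ 0.001 -0.    -1.   ] F [-0.1  0.5 -0.4] op 0.45 d [-0.0005  0.0023 -0.0779] dyaw 0.0
{"x":-0.00,"y":-0.12,"z":3.89,"roll":-0.0},{"x":-0.00,"y":-0.12,"z":3.89,"roll":-0.0},
[[286.57151395 149.1711759 ]
 [285.56951545 173.53092366]]
```

View pics/g4.png

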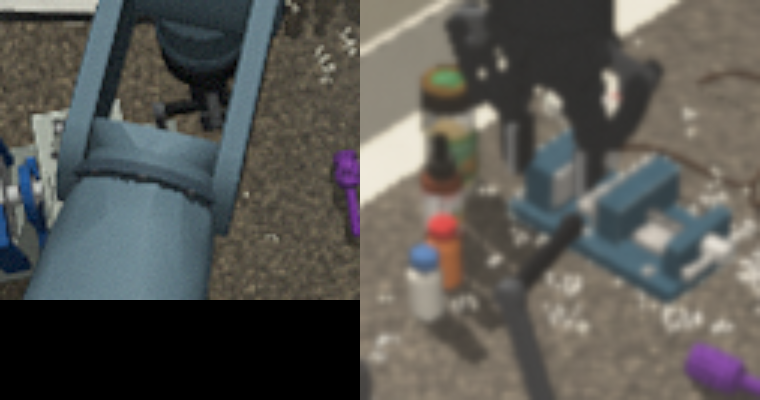

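The grip midpoint is at (543,256) in the crop, i.e. scene (285.8,174), against a predicted (285.6,173.5). They agree, so I'll descend over it.

move_arm(moves=[{"gripper":45,"x":0,"y":-0.1,"z":3,"roll":0},{"gripper":45,"x":0,"y":0,"z":3,"roll":0},{"gripper":45,"x":0,"y":0,"z":1.9,"roll":0},{"gripper":28,"x":0,"y":0,"z":0,"roll":0},{"gripper":28,"x":0,"y":0,"z":0,"roll":0}])

```text
time_s: 8.75
eef_pos: [0.5849, 0.0076, 0.3711]
eef_rot: [0.0, 0.995, 0.102, 0.001]
wrist_force: [0.3, 0.0, -1.0]
opening: 0.285
```

```bash
python3 plan.py .5526 .0008 .375 11.75 1;python3 pin.py
```

```text
t 8.75 pos [0.5849 0.0076 0.3711] yaw 11.74 z [ 0.002 -0.    -1.   ] F [ 0.3  0.  -1. ] op 0.285 d [-0.0323 -0.0068  0.0039] dyaw 0.0
{"x":-3.30,"y":0.01,"z":-0.40,"roll":-0.0},
red n 170 c 246.77 234.61 rows 226 244
pred head centre  z+18: [[246.2 233.4]] home [[246.8 238.9]]
```

move_arm(moves=[{"gripper":28,"x":-0.25,"y":0,"z":-0.05,"roll":0},{"gripper":28,"x":-0.25,"y":0,"z":-0.05,"roll":0},{"gripper":28,"x":-0.25,"y":0,"z":-0.05,"roll":0},{"gripper":28,"x":-0.25,"y":0,"z":-0.05,"roll":0},{"gripper":28,"x":-0.25,"y":0,"z":-0.05,"roll":0}])

```text
time_s: 9.43
eef_pos: [0.5726, 0.0049, 0.3732]
eef_rot: [0.0, 0.995, 0.102, 0.001]
wrist_force: [3.9, 1.4, 3.7]
opening: 0.28
```

move_arm(moves=[{"gripper":28,"x":-0.25,"y":0,"z":-0.05,"roll":0},{"gripper":28,"x":-0.25,"y":0,"z":-0.05,"roll":0},{"gripper":28,"x":-0.25,"y":0,"z":-0.05,"roll":0},{"gripper":28,"x":-0.25,"y":0,"z":0,"roll":0},{"gripper":28,"x":-0.25,"y":0,"z":0,"roll":0}])

```text
time_s: 10.05
eef_pos: [0.5598, 0.0023, 0.3736]
eef_rot: [-0.0, 0.995, 0.102, -0.0]
wrist_force: [3.9, 0.2, 3.7]
opening: 0.28
```

```bash
python3 plan.py .5526 .0008 .375 11.75 1;python3 pin.py
```

```text
t 10.05 pos [0.5598 0.0023 0.3736] yaw 11.72 z [-0. -0. -1.] F [3.9 0.2 3.7] op 0.28 d [-0.0072 -0.0015  0.0014] dyaw 0.0
{"x":-0.73,"y":-0.00,"z":-0.14,"roll":-0.0},
red n 178 c 244.01 233.48 rows 225 243
pred head centre  z+18: [[246.2 233.4]] home [[246.8 238.9]]
```

move_arm(moves=[{"gripper":28,"x":-0.25,"y":0,"z":0,"roll":0},{"gripper":28,"x":-0.25,"y":0,"z":0,"roll":0},{"gripper":28,"x":-0.25,"y":0,"z":0,"roll":0},{"gripper":28,"x":-0.25,"y":0,"z":0,"roll":0}])

```text
time_s: 10.6
eef_pos: [0.55, 0.0003, 0.3736]
eef_rot: [-0.0, 0.995, 0.102, -0.0]
wrist_force: [4.5, 1.5, 1.9]
opening: 0.279
```

```bash
python3 plan.py .5526 .0008 .375 11.75 1;python3 pin.py
```

```text
t 10.6 pos [5.500e-01 3.000e-04 3.736e-01] yaw 11.73 z [-0.  0. -1.] F [4.5 1.5 1.9] op 0.279 d [0.0026 0.0005 0.0014] dyaw 0.0
{"x":0.26,"y":0.01,"z":-0.14,"roll":-0.0},
red n 177 c 243.98 233.46 rows 225 243
pred head centre  z+18: [[246.2 233.4]] home [[246.8 238.9]]
```

move_arm(moves=[{"gripper":28,"x":-0.2,"y":0,"z":0,"roll":0},{"gripper":28,"x":-0.2,"y":0,"z":0,"roll":0}])

```text
time_s: 10.9
eef_pos: [0.5462, -0.0005, 0.3737]
eef_rot: [-0.0, 0.995, 0.102, 0.0]
wrist_force: [3.9, 1.3, 2.2]
opening: 0.28
```

```bash
python3 pin.py
```

```text
red n 179 c 243.94 233.54 rows 225 243
pred head centre  z+18: [[246.2 233.4]] home [[246.8 238.9]]
```

move_arm(moves=[{"gripper":28,"x":-0.2,"y":0,"z":0,"roll":0},{"gripper":28,"x":-0.2,"y":0,"z":0,"roll":0}])

```text
time_s: 11.2
eef_pos: [0.5423, -0.0013, 0.3737]
eef_rot: [-0.0, 0.995, 0.102, -0.0]
wrist_force: [3.1, 0.6, 2.4]
opening: 0.279
```

```bash
python3 pin.py
```

```text
red n 179 c 243.99 233.55 rows 225 243
pred head centre  z+18: [[246.2 233.4]] home [[246.8 238.9]]
```

move_arm(moves=[{"gripper":28,"x":-0.2,"y":0,"z":0,"roll":0},{"gripper":28,"x":-0.2,"y":0,"z":0,"roll":0}])

```text
time_s: 11.5
eef_pos: [0.5383, -0.0021, 0.3736]
eef_rot: [-0.0, 0.995, 0.102, -0.0]
wrist_force: [3.8, 1.9, 3.4]
opening: 0.279
```

```bash
python3 pin.py
```

```text
red n 181 c 243.93 233.71 rows 225 243
pred head centre  z+18: [[246.2 233.4]] home [[246.8 238.9]]
```

move_arm(moves=[{"gripper":28,"x":-0.2,"y":0,"z":0,"roll":0},{"gripper":28,"x":-0.2,"y":0,"z":0,"roll":0}])

```text
time_s: 11.8
eef_pos: [0.5343, -0.003, 0.3734]
eef_rot: [-0.0, 0.995, 0.102, -0.0]
wrist_force: [3.0, 0.8, -0.2]
opening: 0.279
```

```bash
python3 pin.py
```

```text
red n 178 c 243.86 233.83 rows 225 243
pred head centre  z+18: [[246.2 233.4]] home [[246.8 238.9]]
```

move_arm(moves=[{"gripper":28,"x":-0.2,"y":0,"z":0,"roll":0},{"gripper":28,"x":-0.2,"y":0,"z":0,"roll":0}])

```text
time_s: 12.1
eef_pos: [0.5304, -0.0038, 0.3732]
eef_rot: [-0.0, 0.995, 0.102, -0.0]
wrist_force: [4.2, -0.1, -2.8]
opening: 0.285
```

```bash
python3 pin.py
```

```text
red n 177 c 243.77 233.94 rows 225 243
pred head centre  z+18: [[246.2 233.4]] home [[246.8 238.9]]
```

move_arm(moves=[{"gripper":28,"x":-0.2,"y":0,"z":0.05,"roll":0},{"gripper":28,"x":-0.2,"y":0,"z":0.05,"roll":0}])

```text
time_s: 12.4
eef_pos: [0.5266, -0.0046, 0.3728]
eef_rot: [-0.0, 0.995, 0.102, 0.0]
wrist_force: [3.7, -0.1, 0.1]
opening: 0.281
```

```bash
python3 pin.py
```

```text
red n 177 c 243.77 234.0 rows 225 243
pred head centre  z+18: [[246.2 233.4]] home [[246.8 238.9]]
```

move_arm(moves=[{"gripper":28,"x":-0.2,"y":0,"z":0.05,"roll":0},{"gripper":28,"x":-0.2,"y":0,"z":0.05,"roll":0}])

```text
time_s: 12.7
eef_pos: [0.5228, -0.0054, 0.372]
eef_rot: [0.0, 0.995, 0.102, 0.0]
wrist_force: [1.6, 0.2, 2.1]
opening: 0.278
```

```bash
python3 pin.py
```

```text
red n 164 c 246.58 239.9 rows 232 249
pred head centre  z+18: [[246.2 233.4]] home [[246.8 238.9]]
```

The pin dropped: head row 234.6 → 239.9, where a full 18 mm predicts +5.5 px. I'll ease off the crank, centre the cage and lift clear.

move_arm(moves=[{"gripper":28,"x":0.25,"y":0,"z":0,"roll":0},{"gripper":40,"x":0.25,"y":0,"z":0,"roll":0},{"gripper":45,"x":0,"y":0,"z":0,"roll":0},{"gripper":45,"x":0,"y":0,"z":0,"roll":0}])

```text
time_s: 13.25
eef_pos: [0.5276, -0.0043, 0.3715]
eef_rot: [-0.0, 0.995, 0.102, -0.0]
wrist_force: [-0.3, -0.2, -0.4]
opening: 0.45
```

move_arm(moves=[{"gripper":45,"x":0,"y":0,"z":-1,"roll":0},{"gripper":45,"x":0,"y":0,"z":-3,"roll":0},{"gripper":45,"x":0,"y":0,"z":-5,"roll":0},{"gripper":45,"x":0,"y":0,"z":-5,"roll":0},{"gripper":45,"x":0,"y":0,"z":0,"roll":0}])

```text
time_s: 13.88
eef_pos: [0.5281, -0.0044, 0.5177]
eef_rot: [0.002, 0.995, 0.102, 0.005]
wrist_force: [-0.2, 0.2, 0.3]
opening: 0.454
```

```bash
python3 pin.py; python3 -c "
from h import *
s=cam('scene');save(s,'g5.png',(190,130,310,300),3.5);t=cam('top')
def g(a,y,c=.5241,d=.1378,w=.2055):
  x=.12*np.sin(.6-a);return [c+np.cos(w)*x-np.sin(w)*y,d+np.sin(w)*x+np.cos(w)*y,.1+.12*np.cos(.6-a)]
for a in (.7,.75,.8,.85,.9,.95):print(a,proj(s,[g(a,-.105),g(a,-.175)]).round(1).tolist())
print(st()[0]['wrist_force'],st()[1])
"
```

```text
red n 168 c 246.43 239.41 rows 231 249
pred head centre  z+18: [[246.2 233.4]] home [[246.8 238.9]]
0.7 [[294.1, 186.3], [307.8, 170.3]]
0.75 [[296.2, 187.4], [309.9, 171.3]]
0.8 [[298.3, 188.5], [311.9, 172.4]]
0.85 [[300.4, 189.8], [313.9, 173.6]]
0.9 [[302.5, 191.1], [316.0, 174.8]]
0.95 [[304.5, 192.4], [317.9, 176.1]]
[-0.31527471  0.11294075 -0.13917204] [ 0.52740582 -0.00429644  0.51116009]
```

View pics/g5.png

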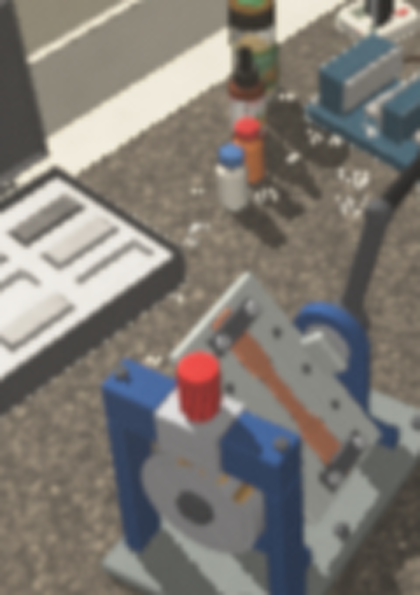

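The crank elbow at scene (296.9,188.6) puts the cradle at about 0.78 rad. The head reads 239.4 against a predicted ~240.1, so I'll back off and measure more finely whether the pin is fully home.

move_arm(moves=[{"gripper":45,"x":0,"y":5,"z":0,"roll":0},{"gripper":45,"x":0,"y":5,"z":0,"roll":0},{"gripper":45,"x":0,"y":5,"z":0,"roll":0},{"gripper":45,"x":0,"y":0,"z":0,"roll":0}])

```text
time_s: 14.52
eef_pos: [0.5581, -0.1543, 0.509]
eef_rot: [-0.001, 0.995, 0.1, -0.002]
wrist_force: [0.1, 1.4, -0.4]
opening: 0.449
```

```bash
python3 pin.py
python3 - <<'E'
from h import *
s=cam('scene');save(s,'g6.png',(190,130,310,300),3.5)
a,b,c=[cv2.imread('pics/'+n) for n in('g3.png','g5.png','g6.png')]
T=a[330:410,172:228]
for n,i in(('g5',b),('g6',c)):
    for nm,tt,oy in(('whole',T,330),('top',a[330:365,172:228],330),('bottom',a[380:415,172:228],380)):
        r=cv2.matchTemplate(i,tt,cv2.TM_CCOEFF_NORMED);_,m,_,l=cv2.minMaxLoc(r);print(n,nm,round(m,3),'shift px',(l[0]-172)/3.5,(l[1]-oy)/3.5)
f=lambda z:proj(s,[.507,.2205,z])[0]
print('px per 18mm',f(.203)-f(.185))
w=[cv2.resize(i[320:440,140:260],(390,390),interpolation=cv2.INTER_CUBIC) for i in(a,c)]
cv2.imwrite('pics/g7.png',np.hstack(w))
# expected silhouettes home vs +3mm : top rim & bottom rim circle rows at col centre
th=np.linspace(0,2*np.pi,72)
for dz in(0,.003,.018):
    P=lambda z:proj(s,np.c_[.507+.013*np.cos(th),.2205+.013*np.sin(th),np.full(72,z+dz)])
    A,B=P(.225),P(.185); print(dz,'top row',A[:,1].min().round(2),'bottom row',B[:,1].max().round(2))
Q=proj(s,np.c_[.507+.007*np.cos(th),.2205+.007*np.sin(th),np.full(72,.185)]);print('bore rows',Q[:,1].min(),Q[:,1].max())
E
```

```text
red n 168 c 246.43 239.41 rows 231 249
pred head centre  z+18: [[246.2 233.4]] home [[246.8 238.9]]
g5 whole 0.776 shift px 0.0 4.857142857142857
g5 top 0.775 shift px -0.5714285714285714 4.857142857142857
g5 bottom 0.777 shift px 13.714285714285714 -105.42857142857143
g6 whole 0.777 shift px 0.0 4.857142857142857
g6 top 0.775 shift px -0.5714285714285714 4.857142857142857
g6 bottom 0.777 shift px 13.714285714285714 -105.42857142857143
px per 18mm [-0.4998617  -5.38082395]
0 top row 228.43 bottom row 249.35
0.003 top row 227.49 bottom row 248.46
0.018 top row 222.76 bottom row 243.97
bore rows 242.5599669592055 247.29074697448021
```

View pics/g7.png

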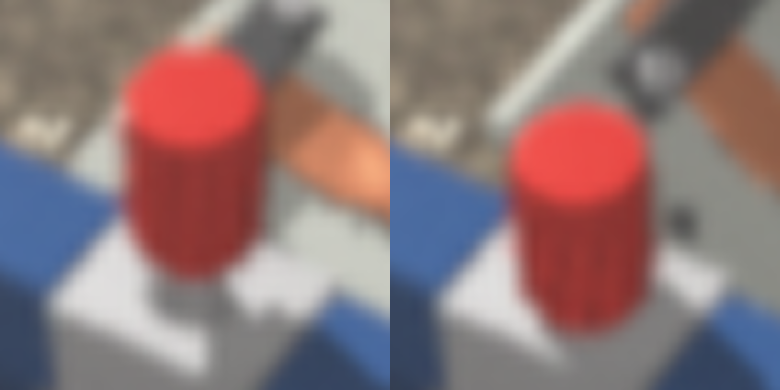

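The right half (now) shows the head seated on the bush with no shank visible; on the left (before) the shank shows. The measured drop of about 16.5 mm leaves 1–2 mm of doubt. I'll settle it by lowering the shut fingertips gently onto the head, where contact at TCP z ≈ 0.398 means home.

```bash
python3 plan.py .507 .2205 .44 11.75 8
```

```text
t 14.625 pos [ 0.558  -0.1515  0.5098] yaw 11.65 z [-0.003  0.002 -1.   ] F [-0.4  0.   0.4] op 0.454 d [-0.051   0.372  -0.0698] dyaw 0.1
{"x":0.32,"y":-4.68,"z":0.88,"roll":-0.0},{"x":0.32,"y":-4.68,"z":0.88,"roll":-0.0},{"x":0.32,"y":-4.68,"z":0.88,"roll":-0.0},{"x":0.32,"y":-4.68,"z":0.88,"roll":-0.0},{"x":0.32,"y":-4.68,"z":0.88,"roll":-0.0},
{"x":0.32,"y":-4.68,"z":0.88,"roll":-0.0},{"x":0.32,"y":-4.68,"z":0.88,"roll":-0.0},{"x":0.32,"y":-4.68,"z":0.88,"roll":-0.0},
```

move_arm(moves=[{"gripper":0,"x":0.3,"y":-4.7,"z":0,"roll":0},{"gripper":0,"x":0.3,"y":-4.7,"z":0,"roll":0},{"gripper":0,"x":0.3,"y":-4.7,"z":0,"roll":0},{"gripper":0,"x":0.3,"y":-4.7,"z":0,"roll":0},{"gripper":0,"x":0.35,"y":-4.7,"z":0,"roll":0}])

```text
time_s: 15.25
eef_pos: [0.5243, 0.0849, 0.5113]
eef_rot: [-0.0, 0.995, 0.103, -0.0]
wrist_force: [0.6, -0.2, 0.5]
opening: 0.004
```

move_arm(moves=[{"gripper":0,"x":0.35,"y":-4.7,"z":0,"roll":0},{"gripper":0,"x":0.35,"y":-4.7,"z":0,"roll":0},{"gripper":0,"x":0.35,"y":-4.6,"z":3,"roll":0},{"gripper":0,"x":0,"y":0,"z":4,"roll":0},{"gripper":0,"x":0,"y":0,"z":0,"roll":0}])

```text
time_s: 15.88
eef_pos: [0.5052, 0.2226, 0.438]
eef_rot: [0.0, 0.995, 0.104, -0.004]
wrist_force: [-0.1, 0.1, 0.5]
opening: -0.001
```

```bash
python3 plan.py .507 .2205 .40 11.75 1
```

```text
t 15.875 pos [0.5052 0.2226 0.438 ] yaw 11.9 z [-0.008 -0.001 -1.   ] F [-0.1  0.1  0.5] op -0.001 d [ 0.0018 -0.0021 -0.038 ] dyaw -0.1
{"x":0.16,"y":0.25,"z":3.80,"roll":0.1},
```

move_arm(moves=[{"gripper":0,"x":0,"y":0.1,"z":2,"roll":0},{"gripper":0,"x":0,"y":0,"z":1.2,"roll":0},{"gripper":0,"x":0,"y":0,"z":0,"roll":0}])

```text
time_s: 16.25
eef_pos: [0.5075, 0.2201, 0.4098]
eef_rot: [0.0, 0.995, 0.102, -0.0]
wrist_force: [-0.2, 0.1, -0.1]
opening: 0.004
```

move_arm(moves=[{"gripper":0,"x":0,"y":0,"z":0.2,"roll":0},{"gripper":0,"x":0,"y":0,"z":0.2,"roll":0},{"gripper":0,"x":0,"y":0,"z":0,"roll":0}])

```text
time_s: 16.62
eef_pos: [0.5077, 0.2202, 0.4059]
eef_rot: [-0.0, 0.995, 0.102, 0.0]
wrist_force: [0.7, 1.2, -0.5]
opening: -0.003
```

move_arm(moves=[{"gripper":0,"x":0,"y":0,"z":0.2,"roll":0},{"gripper":0,"x":0,"y":0,"z":0.2,"roll":0},{"gripper":0,"x":0,"y":0,"z":0,"roll":0}])

```text
time_s: 17.0
eef_pos: [0.5075, 0.2202, 0.4014]
eef_rot: [0.0, 0.995, 0.102, -0.0]
wrist_force: [0.3, -0.5, 0.4]
opening: 0.007
```

move_arm(moves=[{"gripper":0,"x":0,"y":0,"z":0.1,"roll":0},{"gripper":0,"x":0,"y":0,"z":0.1,"roll":0},{"gripper":0,"x":0,"y":0,"z":0,"roll":0}])

```text
time_s: 17.38
eef_pos: [0.5076, 0.2202, 0.3996]
eef_rot: [0.0, 0.995, 0.102, -0.0]
wrist_force: [-0.2, 0.0, -0.3]
opening: -0.002
```

move_arm(moves=[{"gripper":0,"x":0,"y":0,"z":0.1,"roll":0},{"gripper":0,"x":0,"y":0,"z":0,"roll":0}])

```text
time_s: 17.62
eef_pos: [0.5077, 0.2203, 0.3989]
eef_rot: [-0.0, 0.995, 0.102, 0.0]
wrist_force: [-0.4, -0.6, 2.3]
opening: 0.002
```

move_arm(moves=[{"gripper":0,"x":0,"y":0,"z":0.1,"roll":0},{"gripper":0,"x":0,"y":0,"z":0,"roll":0}])

```text
time_s: 17.88
eef_pos: [0.5079, 0.2203, 0.3987]
eef_rot: [-0.0, 0.995, 0.102, 0.001]
wrist_force: [0.9, 0.3, 5.3]
opening: 0.002
```

Firm contact came at TCP z ≈ 0.399, so the head top is at about 0.226 (nominal 0.225). It doesn't yield under 5 N, so the pin is home. Retract.

move_arm(moves=[{"gripper":0,"x":0,"y":0,"z":-1,"roll":0},{"gripper":0,"x":0,"y":0,"z":-4,"roll":0},{"gripper":0,"x":0,"y":0,"z":-5,"roll":0},{"gripper":0,"x":0,"y":0,"z":-3,"roll":0},{"gripper":0,"x":0,"y":0,"z":0,"roll":0}])

```text
time_s: 18.5
eef_pos: [0.5078, 0.2203, 0.5311]
eef_rot: [-0.0, 0.995, 0.102, 0.003]
wrist_force: [0.7, -0.3, -0.4]
opening: -0.003
```

```bash
python3 pin.py; python3 -c "
from h import *
save(cam('scene'),'g8.png',None,1.25)
o=ctrl.get_obs();print(o['time_s'],o['wrist_force'])"
```

```text
red n 171 c 246.39 239.54 rows 231 249
pred head centre  z+18: [[246.2 233.4]] home [[246.8 238.9]]
18.6 [ 0.20314463  0.12068729 -0.44286487]
```

View pics/g8.png

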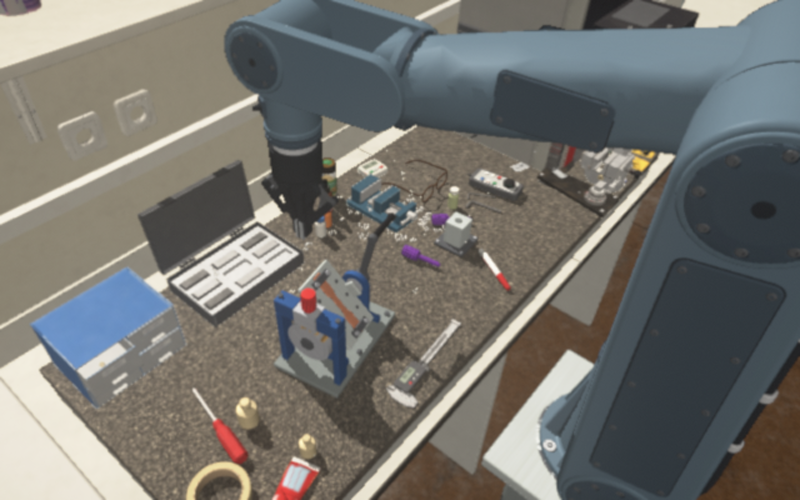

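The pin's red head sits on the bush at (309,297) and the cradle is tilted to 45°. The weights at (247,414) and (307,446), the vial at (454,198) and the marker at (495,270) are all standing or lying as before. The arm is clear, so I'm handing in.

```bash
python3 -c "
from bench import ctrl
print(ctrl.hand_in())"
```

```text
the job is handed in; nothing more can be done
None
```

I put the red-headed lock pin in the bush and swung the cradle slowly by its crank until the pin dropped into the 45-degree notch. I handed in at about 18.6 s of the 58 s allowed; the hand-in gives no verdict.

**Last checks:**
- **Cradle angle:** about 0.78 rad, estimated from the camera picture; the allowed range is 0.60–0.97.
- **Crank force:** readings stayed under about 6 N, so the cradle was not forced.
- **Pin home:** the head in the picture fell by about 16.5 mm, against the expected 18 mm, which left 1–2 mm of doubt. I then lowered the shut fingertips gently onto the head. They met firm contact about 1 mm above the ideal height, and the head did not yield under 5 N. That is inside the 3 mm limit.
- **Bystanders:** by eye in the last picture, the weights, vial and marker are where they were. I did not measure how far each might have moved.
- **Arm:** it was clear of everything at hand-in.

**What disagreed:** the two purple look-alike pins, upright in the first pictures, were lying down by the time the gripper reached the red pin's stand. I noticed no contact force before that, and both stayed on the worktop.

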